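# Pop open the press-lid bin on the dressing table

### The job

Open the pink press-lid bin on the dressing table: push the round grey thumb mark on its white lid down with the fingertips until it stops and the latch lets go, then take the hand away so that the lid swings up by itself, and finish only when it is wide open and stays open. One press opens it, so do not push the lid back down, and do not lift, tip or shove the bin. Leave the lipstick rack, the perfume bottle, the saucer of hairpins and the hair roller standing where they are.

Things in the scene. Friction and masses are not known exactly. Their poses are not given: they have to be found in the camera images.
- bin: The press-lid bin: a loose pink plastic box of about 0.45 kg on the table, 150 mm deep (its own x) by 130 mm wide (its own y); its collar's top is 146 mm above the table. Origin at the centre of its underside, z up; its -x side is the front, where the lid is pressed, turned towards the robot within 35 degrees; the lid is hinged at the back (+x).
- lid (a joint): Angle of the white lid, rad: 0 = latched shut, negative = pressed in, 1.3 = wide open at its stop. Pressing the mark takes 2 to 3 N; the push-push latch lets go at -0.040 (4 mm down at the mark), the lid bottoms at -0.047. A shorter press just springs back to 0. Let go, it swings open and stays; pushed right down again, it would latch shut.
- lid_mark (a point): Centre of the thumb mark, a flat grey disc of 22 mm diameter on the lid's upper surface, where to press: on the lid's middle line, 22 mm from its front edge, 99 mm from the hinge. 150 mm above the table when shut; moves with the lid.
- lid_edge (a point): Middle of the upper front edge of the lid, a flap 120 mm (bin's x) by 114 mm (bin's y) by 5 mm let into the collar, 4 mm proud of it when shut. This edge swings up and towards the bin's back about the hinge 121 mm behind it; a damped spring takes about 2 s, starting at some 0.12 m/s and pushing a finger in its way with 2 N.
- rack: Bystander: slotted wooden rack, 46 by 150 by 36 mm, with four maroon lipstick tubes 20 mm thick standing fast in it, 98 mm high over all; loose on the table, about 0.3 kg. Origin at the centre of its underside, long side along its y.
- perfume: Bystander: amber glass perfume bottle with a gold screw cap, 32 by 56 mm and 105 mm high, about 0.2 kg, loose. Origin at the centre of its underside.
- saucer: Bystander: white saucer of 120 mm diameter, 15 mm high, with black hairpins lying in it, about 0.14 kg, loose. Origin at the centre of its underside.
- roller: Bystander: blue hair roller, a tube of 38 mm diameter standing on end, 63 mm high, about 35 g, loose and easily knocked over. Origin at the centre of its underside.
Mind the look-alikes: they are no part of the job. Leave any brown or yellow look-alike of the bin alone.

How it is judged:
By the outcome, as a careful person would: the job done as asked, in the order asked, and still so for the second after the job is handed in, with the robot touching nothing.
It also fails if it takes over 32 s, if anything falls off the work surface, if the arm or the gripper's body presses on something with over 40 N, if the wrist force passes 120 N, or if a joint passes its speed limit or range.

### The arm

A 6-joint arm with a two-finger parallel gripper is mounted at the origin on the work surface. World frame = base frame: x ahead of the robot, y to its left, z up, the work surface at z = 0. Lengths are in m, angles in rad, forces in N, time in s.
With the tool pointing down it reaches from about 0.325 to 0.9 m from the base axis. Payload 3.5 kg.
Tool frame: the origin (TCP) lies at the very end of the fingers, on their centre line; the grasp point (between the pads) lies 19 mm behind it (grip_point_offset is the z of the grasp point in the tool frame, in m); z points along the fingers, y is the line along which they close (so a half turn about z gives the same grasp; the last joint's range is limited). The gripper opens to 85 mm and grips with 20 to 120 N. Pads are 22 mm wide; open, the fingers measure 114 mm over their backs; the gripper's body (76 mm by 85 mm) begins 54 mm behind the grasp point. The pads swing forward as they close: fully open they stand 13 mm farther back than shut.
Start: joints at [1.238, 0.276, -0.026, 1.268, 0, 1.467], TCP at [0.142, 0.609, 0.231] pointing down, gripper open.
Joint ranges: [-3.12, 3.12], [-0.85, 1.88], [-1.08, 1.24], [-1.95, 2.15], [-1.57, 1.53], [-3.14, 3.14]. Speed limits (rad/s): [2.57, 2.57, 3.14, 3.14, 3.14, 3.14].

### API

Orientations are given as a rotation vector (axis times angle).
In Python, from workcell import * gives the robot as it stands.
- The arm moves only by the tool play_rows, never from a script. Its argument "steps" is a list of rows, each a list of 5 numbers: the shift along the tool's x, y, z in mm, then the turn about the tool's z in degrees, then the gripper's target within -1 to 1 (shut at 1, half-way at 0, fully open at -1). In form: [[dx, dy, dz, yaw, gripper], ...]. A call has 1 to 20 rows; each row shifts and turns the commanded pose from where the row before left it, along the tool's axes as they then stand; what a row does not reach is not made up. A row lasts 1/10 s, in which the tool goes at most 50 mm and 8.59 degrees, less where a joint would pass 70% of its speed; a pose out of reach is approached as far as the arm can. A call is refused whole if a number of a shift passes 50 or a number of a turn 8.59, either way. A call with a gripper value outside its range is refused whole. The fingers move at their own pace and stop on an object; "force" is the grip in N (left out, the last holds). Time passes only in rows, so rows that do not move let the fingers close. It gives the time, the measured TCP pose, the force, the opening and the grip force at its end, in the units of the state.
- read_state(): the state, without advancing time (a new reading comes with each control period).
- get_image(name): name is "scene" or "top"; returns a dict with "pixels" (384x512x3 uint8, blue, green, red), "intrinsics" (3x3 intrinsics, pixels), "dist_coeffs" ([k1, k2, p1, p2, k3] as OpenCV has them; the pictures are not rectified), "world_from_camera" (4x4, takes a point from camera to world coordinates). Camera axes: x right, y down, z forward; pixel columns grow to the right and rows downward; lengths in m; the calibration is good to about 2 mm. A picture is of the moment at which its call begins. There is no depth.
- finish_job(): hands the job in; it is judged then, once.
Trained networks look in the newest picture that a camera, given by its name, has taken for a name from the list of things; names that differ only in an ending like _2 or _b are one class to them, and where a whole thing is asked for, a point or a joint stands for the part that bears it (a point fixed in the world has none). Each returns a list of dicts, best first, with "score" (0 to 1); they miss things now and then, are a little off and sometimes report something else, mostly with a low value. They report only what shows in the picture. A call takes as long as a camera call. They do not tell look-alikes from the thing itself.
- silhouettes(camera, query): "pixels" (384x512 bool, what is visible of it) and "uv" ([column, row] in pixels, amid what is visible of it).
- tip_of(camera, query): "uv" ([column, row] in pixels: a listed point, or the origin of a listed thing).
The state is a dict: "clock": time; "qpos": joint angles; "dq": joint speeds; "joint_torque": joint torques, N m; "eef_pos": TCP position; "ee_rot": TCP orientation; "wrist_force": force on the tool from outside, world axes, zero at the start; "wrist_torque": the same for the moment, N m; "grip_width": opening from 0.0 (shut) to 1.0 (fully open); "grip_force": force on a finger pad.
Only numpy, scipy, OpenCV 4.12 (cv2) and the standard library are available. Lean on these libraries where they do the work, as an engineer would, in place of code of your own. Each camera call takes 0.05 s, during which the arm holds its last target. There are 200 camera calls.

## Working session

There is one attempt and no reset: what is moved stays moved. The work goes in short steps, Python scripts to look and compute and a tool call to move; the robot and the scene stay as the last step left them, time stands still between calls to the robot, and variables do not carry over. Pictures are saved under pics/ and viewed, at most 10 in all, crops included, and the job is handed in when it is done.

Besides the shell and the picture viewer there is one more tool, called after "Call:" as a command line: name --pt "numbers of a row" for each row, then --argument value for the rest. play_rows: Moves the arm, as the interface text tells. Its arguments: {"type":"object","properties":{"steps":{"type":"array"},"force":{"type":"number"}},"required":["steps"]}

```bash
mkdir -p pics; cat > h.py <<'E'
from workcell import *
import numpy as np, cv2
def ray(im,uv):
    p=cv2.undistortPoints(np.array([[uv]],float),np.array(im["intrinsics"]),np.array(im["dist_coeffs"]))[0,0]
    T=np.array(im["world_from_camera"]); return T[:3,3],T[:3,:3]@np.array([p[0],p[1],1])
def at(im,uv,z):
    o,d=ray(im,uv); return (o+d*(z-o[2])/d[2]).round(4)
E
python3 - <<'E'
from h import *
ims={c:get_image(c) for c in("scene","top")}
cv2.imwrite("pics/a.png",cv2.resize(ims["top"]["pixels"],(800,600)))
cv2.imwrite("pics/b.png",cv2.resize(ims["scene"]["pixels"],(800,600)))
for c in ims:
  for q,z in(("lid_mark",.15),("lid_edge",.15),("bin",0),("rack",0),("perfume",0),("saucer",0),("roller",0)):
    for r in tip_of(c,q)[:4]: print(c,q,round(r["score"],2),np.round(r["uv"],1),at(ims[c],r["uv"],z))
s=read_state();print(s["clock"],s["eef_pos"],s["ee_rot"],s["grip_width"])
E
```

```text
scene lid_mark 0.9 [215.7 185.1] [ 0.5267 -0.0579  0.15  ]
scene lid_mark 0.83 [223.4 289.2] [7.855e-01 7.000e-04 1.500e-01]
scene lid_mark 0.77 [203.7 115. ] [ 0.3209 -0.1246  0.15  ]
scene lid_mark 0.68 [139.1  96. ] [ 0.2793 -0.3228  0.15  ]
scene lid_edge 0.96 [196.2 110.8] [ 0.3097 -0.1482  0.15  ]
scene lid_edge 0.94 [323.4 176.1] [0.4675 0.2212 0.15  ]
scene lid_edge 0.92 [229.6 285.1] [0.7744 0.014  0.15  ]
scene lid_edge 0.8 [137.8 107. ] [ 0.3163 -0.3178  0.15  ]
scene bin 0.83 [333.4 206.9] [0.4998 0.2814 0.    ]
scene bin 0.78 [154.  116.7] [ 0.2568 -0.3229  0.    ]
scene bin 0.76 [220.7 217.1] [ 0.5715 -0.0506  0.    ]
scene bin 0.62 [214.5 300.7] [ 0.8098 -0.0323  0.    ]
scene rack 0.91 [283.8 251.6] [0.6515 0.1451 0.    ]
scene perfume 0.76 [162.2 266.4] [ 0.7355 -0.1948  0.    ]
scene saucer 0.91 [152. 204.] [ 0.556  -0.2635  0.    ]
scene roller 0.65 [282.5 186.2] [0.4518 0.1232 0.    ]
top lid_mark 0.95 [272.2 109.7] [ 0.7906 -0.0067  0.15  ]
top lid_mark 0.84 [200.2 201.5] [0.4843 0.2404 0.15  ]
top lid_mark 0.76 [312.4 248.5] [ 0.321  -0.1316  0.15  ]
top lid_mar
[... 213 characters left out ...]
]
top lid_edge 0.62 [370.5 248.5] [ 0.3163 -0.3274  0.15  ]
top bin 0.92 [283.3 176.4] [ 0.5749 -0.048   0.    ]
top bin 0.9 [283.7 115.3] [ 0.8042 -0.0545  0.    ]
top bin 0.79 [293.6 242.5] [ 0.3302 -0.0811  0.    ]
top bin 0.75 [194.7 196.2] [0.5074 0.2818 0.    ]
top rack 0.73 [231.3 152.4] [0.6679 0.1435 0.    ]
top perfume 0.58 [319.4 135.5] [ 0.7257 -0.1862  0.    ]
top saucer 0.74 [338.4 181.7] [ 0.5516 -0.2524  0.    ]
top saucer 0.69 [288.6 182.4] [ 0.5523 -0.0671  0.    ]
top roller 0.61 [283.9 178.4] [ 0.5674 -0.05    0.    ]
top roller 0.6 [239.4 209.9] [0.4538 0.1166 0.    ]
0.8 [0.14238935 0.60858984 0.2313758 ] [3.60119068e-01 3.12084430e+00 1.90588989e-04] 0.9976566360011202
```

View pics/a.png

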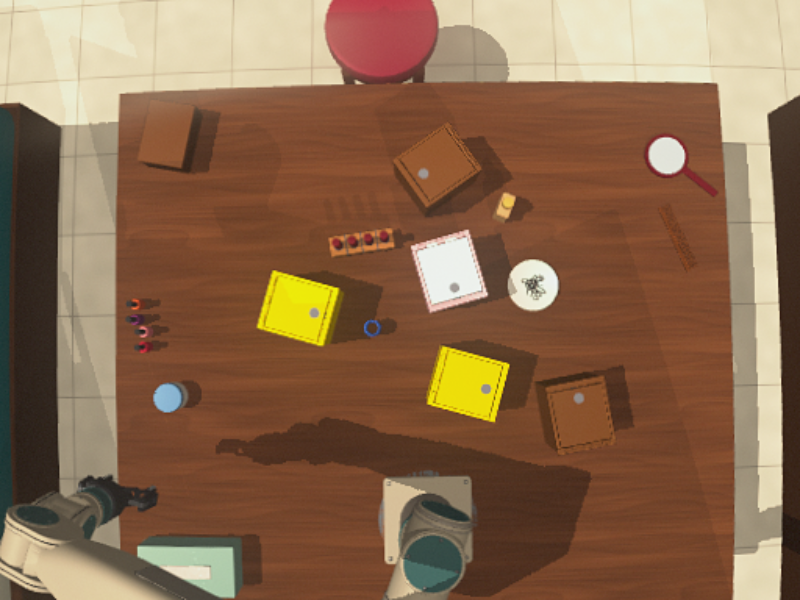

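View pics/b.png

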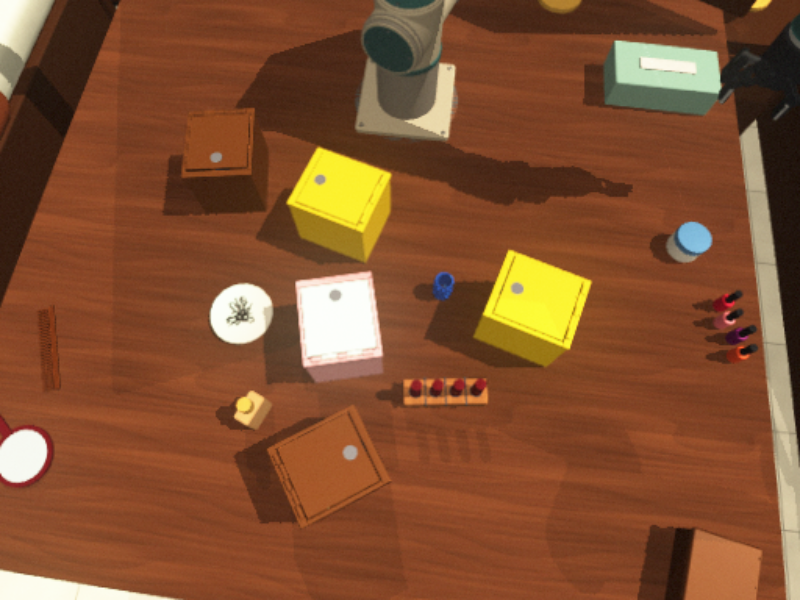

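The top view shows the pink bin with its white lid at (450,270), mark at about (454,287) of 800x600. Look-alikes: yellow bins at (300,308) and (468,384), brown bins at (437,165) and (580,412). I choose the pink one; in the scene view its mark is at (335,295).

```bash
python3 - <<'E'
from h import *
P={}
for c,u0 in(("top",(290.6,183.7)),("scene",(214.4,189))):
    im=get_image(c); px=im["pixels"].astype(int)
    # grey mark: dark, within 8px
    g=px.max(2); m=np.zeros(g.shape,bool); x,y=map(int,u0); sl=(slice(y-8,y+9),slice(x-8,x+9))
    w=np.clip(235-g[sl],0,None)*(g[sl]<205); yy,xx=np.mgrid[sl]
    uv=(float((w*xx).sum()/w.sum()),float((w*yy).sum()/w.sum())); P[c]=ray(im,uv)
    print(c,uv,at(im,uv,.15))
    # bright white lid corners
    lid=((px.min(2)>150)&(px.max(2)-px.min(2)<28)).astype(np.uint8)
    lid=cv2.morphologyEx(lid,cv2.MORPH_CLOSE,np.ones((7,7),np.uint8))
    n,l=cv2.connectedComponents(lid); k=l[y-12 if c=="top" else y+12,x]
    cs,_=cv2.findContours((l==k).astype(np.uint8),0,2); r=cv2.minAreaRect(np.vstack(cs))
    print([ (b.round(1).tolist(),at(im,b,.15)[:2].tolist()) for b in cv2.boxPoints(r).astype(float)])
    if c=="top": cv2.imwrite("pics/c.png",cv2.resize(im["pixels"][135:215,240:360],(780,520),interpolation=cv2.INTER_CUBIC))
(o1,d1),(o2,d2)=P["top"],P["scene"]
t=np.linalg.lstsq(np.c_[d1,-d2],o2-o1,rcond=None)[0]; print(o1+d1*t[0],o2+d2*t[1])
E
```

```text
top (290.8891058180398, 185.14135103475206) [ 0.5336 -0.0641  0.15  ]
[([263.4, 158.9], [0.6235, 0.0262]), ([299.7, 148.5], [0.6565, -0.0966]), ([311.2, 188.5], [0.5211, -0.1317]), ([274.8, 198.9], [0.4886, -0.0095])]
scene (214.12080173347778, 188.52275189599132) [ 0.5366 -0.0606  0.15  ]
[([189.7, 180.4], [0.5218, -0.128]), ([238.1, 175.6], [0.493, -0.0033]), ([243.1, 226.4], [0.6281, 0.0277]), ([194.8, 231.2], [0.655, -0.091])]
[ 0.53411703 -0.06472209  0.14151087] [ 0.53355153 -0.06192857  0.14126896]
```

View pics/c.png

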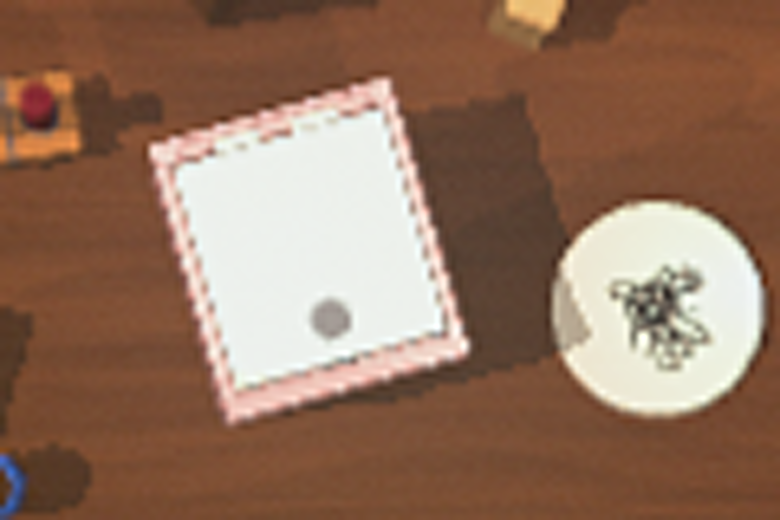

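The crop confirms it: pink collar, white lid, grey mark at crop (331,318), near the front edge. The mark is at about (0.537, -0.062), and the bin's yaw is about 14°.

Call:
play_rows --pt "-16 -16 0 0 1" --pt "-33 -34 0 0 1" --pt "-33 -34 0 0 1" --pt "-33 -34 0 0 1" --pt "-33 -34 0 0 1" --pt "-33 -34 0 0 1" --pt "-33 -34 0 0 1" --pt "-33 -34 0 0 1" --pt "-33 -34 0 0 1" --pt "-33 -34 0 0 1" --pt "-33 -34 0 0 1" --pt "-33 -34 0 0 1" --pt "-33 -34 0 0 1" --pt "-33 -34 0 0 1" --pt "-33 -34 0 0 1" --pt "-33 -34 0 0 1" --pt "-27 -37 0 0 1" --force 40

```text
clock: 2.6
eef_pos: [0.5393, -0.0642, 0.2315]
ee_rot: [0.36, 3.12, 0.0]
wrist_force: [1.4, 0.7, 0.0]
grip_width: 0.002
grip_force: 0.0
```

Call:
play_rows --pt "0 0 10 -7 1" --pt "0 0 10 -7 1" --pt "0 0 10 -7 1" --pt "0 0 10 -6 1" --pt "0 0 0 0 1" --pt "0 0 0 0 1"

```text
clock: 3.2
eef_pos: [0.5379, -0.0621, 0.1914]
ee_rot: [0.375, -3.119, -0.0]
wrist_force: [0.4, -0.3, 0.4]
grip_width: -0.001
grip_force: 0.0
```

```bash
python3 - <<'E'
from h import *
from scipy.spatial.transform import Rotation as R
s=read_state();Rm=R.from_rotvec(s["ee_rot"]).as_matrix();p=np.array(s["eef_pos"])
print(s["clock"],p,Rm.round(3).tolist(),s["grip_width"],s["wrist_force"])
print("to go mm, tool",(Rm.T@(np.array([.537,-.062,.150])-p)*1000).round(1))
a=get_image("top")["pixels"][145:215,235:340];b=get_image("scene")["pixels"][150:250,150:290]
cv2.imwrite("pics/d.png",np.hstack([cv2.resize(a,(420,300),interpolation=2),cv2.resize(b,(380,300),interpolation=2)]))
E
```

```text
3.2 [ 0.53786155 -0.06213151  0.19138279] [[-0.972, -0.237, -0.0], [-0.237, 0.972, 0.0], [0.0, 0.0, -1.0]] -0.0005814611472505818 [ 0.36025622 -0.31178141  0.39910411]
to go mm, tool [ 0.8  0.3 41.4]
```

View pics/d.png

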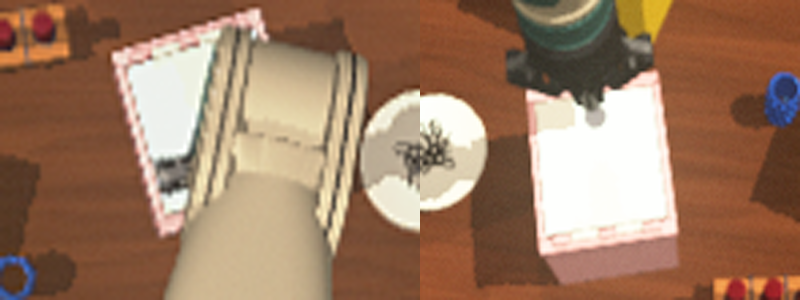

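The right half (scene camera) shows the fingertip in line with the grey mark at (595,115). Now I go down close to the lid, then press gently.

Call:
play_rows --pt "1 0 10 0 1" --pt "0 0 12 0 1" --pt "0 0 10 0 1" --pt "0 0 4 0 1" --pt "0 0 0 0 1" --pt "0 0 0 0 1"

```text
clock: 3.9
eef_pos: [0.537, -0.0624, 0.1552]
ee_rot: [0.378, -3.119, -0.0]
wrist_force: [-0.6, -0.3, 1.1]
grip_width: -0.001
grip_force: 0.0
```

Call:
play_rows --pt "0 0 2 0 1" --pt "0 0 2 0 1" --pt "0 0 2 0 1" --pt "0 0 1 0 1" --pt "0 0 0 0 1"

```text
clock: 4.4
eef_pos: [0.5373, -0.0625, 0.1486]
ee_rot: [-0.378, 3.118, -0.0]
wrist_force: [-1.0, 1.9, 1.5]
grip_width: 0.002
grip_force: 1.1
```

Call:
play_rows --pt "0 0 1 0 1" --pt "0 0 1 0 1" --pt "0 0 1 0 1" --pt "0 0 0 0 1"

```text
clock: 4.8
eef_pos: [0.5373, -0.0625, 0.1456]
ee_rot: [-0.378, 3.118, -0.0]
wrist_force: [-0.2, 0.8, 3.7]
grip_width: -0.0
grip_force: 1.8
```

Call:
play_rows --pt "0 0 0.5 0 1" --pt "0 0 0.5 0 1" --pt "0 0 0 0 1"

```text
clock: 5.1
eef_pos: [0.5373, -0.0625, 0.1451]
ee_rot: [-0.378, 3.118, -0.001]
wrist_force: [-2.1, -1.0, 6.3]
grip_width: -0.0
grip_force: 3.5
```

It has bottomed: the tip is 4.9 mm below the shut height and the force is rising. I now withdraw quickly, up and then towards the front.

Call:
play_rows --pt "0 0 -30 0 1" --pt "5 0 -45 0 1" --pt "25 0 -40 0 1" --pt "35 0 -30 0 1" --pt "35 0 -20 0 1" --pt "30 0 -10 0 1" --pt "10 0 -5 0 1" --pt "0 0 0 0 1" --pt "0 0 0 0 1" --pt "0 0 0 0 1" --pt "0 0 0 0 1" --pt "0 0 0 0 1" --pt "0 0 0 0 1" --pt "0 0 0 0 1" --pt "0 0 0 0 1" --pt "0 0 0 0 1" --pt "0 0 0 0 1" --pt "0 0 0 0 1" --pt "0 0 0 0 1" --pt "0 0 0 0 1"

```text
clock: 7.1
eef_pos: [0.4011, -0.0959, 0.3243]
ee_rot: [-0.378, 3.119, -0.0]
wrist_force: [-0.6, 0.2, -0.0]
grip_width: 0.001
grip_force: 0.0
```

Call:
play_rows --pt "0 0 0 0 1" --pt "0 0 0 0 1" --pt "0 0 0 0 1" --pt "0 0 0 0 1" --pt "0 0 0 0 1" --pt "0 0 0 0 1" --pt "0 0 0 0 1" --pt "0 0 0 0 1" --pt "0 0 0 0 1" --pt "0 0 0 0 1"

```text
clock: 8.1
eef_pos: [0.4011, -0.0959, 0.3243]
ee_rot: [0.378, -3.119, -0.0]
wrist_force: [-0.7, 0.9, 0.1]
grip_width: -0.001
grip_force: 0.0
```

```bash
python3 - <<'E'
from h import *
print(read_state()["clock"])
a=get_image("top")["pixels"][100:250,180:380];b=get_image("scene")["pixels"][110:310,100:340]
cv2.imwrite("pics/e.png",np.hstack([cv2.resize(a,(400,300),interpolation=2),cv2.resize(b,(400,300),interpolation=2)]))
E
```

```text
8.1
```

View pics/e.png

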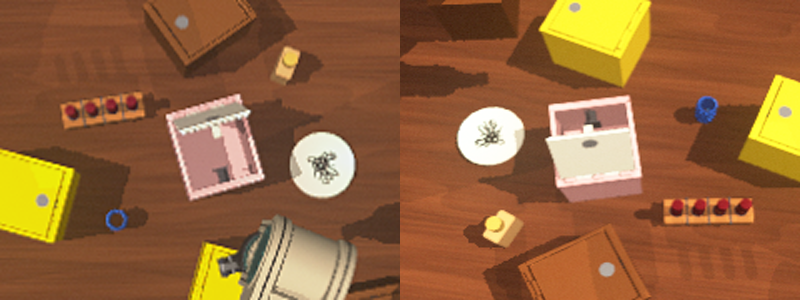

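The lid stands steeply open (left, about (213,118); right, about (590,150)) and the bystanders have not moved. I wait a second and check that it has come to rest.

Call:
play_rows --pt "0 0 0 0 1" --pt "0 0 0 0 1" --pt "0 0 0 0 1" --pt "0 0 0 0 1" --pt "0 0 0 0 1" --pt "0 0 0 0 1" --pt "0 0 0 0 1" --pt "0 0 0 0 1" --pt "0 0 0 0 1" --pt "0 0 0 0 1"

```text
clock: 9.2
eef_pos: [0.4011, -0.0959, 0.3243]
ee_rot: [-0.378, 3.119, 0.0]
wrist_force: [-0.4, -0.5, 0.5]
grip_width: -0.003
grip_force: 0.0
```

```bash
python3 - <<'E'
from h import *
b=get_image("scene")["pixels"][110:310,100:340]
b=cv2.resize(b,(400,300),interpolation=2); o=cv2.imread("pics/e.png")[:,400:]
d=np.abs(b.astype(int)-o).max(2); print("changed px",(d>40).sum(), "lid area",(d[90:200,140:250]>40).sum())
P=[]
for c in("top","scene"):
    im=get_image(c); print(c,[(round(r["score"],2),np.round(r["uv"],1)) for r in tip_of(c,"lid_edge")[:6]])
E
```

```text
changed px 0 lid area 0
top [(0.66, array([267.6, 116.8])), (0.64, array([285.6, 165.5])), (0.59, array([208.3, 203.5]))]
scene [(0.98, array([196.2, 111.3])), (0.95, array([232. , 285.5])), (0.85, array([137.1, 107.4])), (0.83, array([212.7, 198.9])), (0.55, array([325.2, 178.8]))]
```

```bash
python3 -c "
from workcell import *
print(finish_job())"
```

```text
the job is handed in; nothing more can be done
None
```

I opened the pink bin with one press on its mark. The lid swung up by itself and stood wide open with no change over a second's check, the hand was clear, the bystanders looked unmoved in the pictures, and I handed the job in at about 9 s.

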